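# Lay the standing cookery book on the cork mat

## Task

The cookery book standing at one end of the cork mat should lie on that mat, but a small tin stands in its way. With nothing gripped or picked up, gently push the tin along the surface until it stands entirely off the mat; only then tip the book over, with a light push near its top, towards the place where the tin was, so that it lies flat and wholly on the mat. Keep the tin upright, and leave everything else where it is.

Things in the scene. Friction and masses are not known exactly. Their poses are not given: they have to be found in the camera images.
- mat: Flat cork mat, 270 mm along its x, 340 mm along its y, 3 mm thick, fixed to the worktop; origin at the centre of its underside, z up. The book stands near one of its two y ends and the tin near the other; which is at which end varies.
- book: Closed cookery book standing upright on the mat on its short edge, the only book standing alone, about 0.35 kg: 170 mm along its x, 22 mm thick along its y, 222 mm tall along its z. Origin at the centre of its foot; x within about 0.1 rad of the mat's x. Free to fall towards its +y or its -y; from standing it tips over by itself once leaned more than about 6 degrees.
- book_mid (a point): Centre of the book, 111 mm above its foot, axes as the book's.
- foot_a (a point): End of the book's foot at its x = -85 mm, mid-thickness.
- foot_b (a point): End of the book's foot at its x = +85 mm, mid-thickness.
- top_a (a point): Upper corner of the book at its x = -85 mm, z = 222 mm, mid-thickness.
- top_b (a point): Upper corner of the book at its x = +85 mm, z = 222 mm, mid-thickness.
- tin_mid (a point): Centre of the small round food tin, 75 mm in diameter and 58 mm tall (this point 29 mm above its base), standing on the mat; z is its upright axis.
- tin: The same tin; origin at the centre of its base.
- salt: Bystander: salt shaker, 44 mm in diameter, 90 mm tall, standing just beyond the mat's far (+x) side; origin at the centre of its base.
- timer: Bystander: round kitchen timer, 65 mm in diameter, 48 mm tall, just beyond the mat's far (+x) side; origin at the centre of its base.
- mug: Bystander: mug, 79 mm in diameter with a handle, 98 mm tall, to the right of the mat; origin at the centre of its base.
Not all that is in view belongs to the job. Leave any purple look-alike of the book alone. What is shaped like the tin but blue is not meant.

How it is judged (in metres and radians):
On the way, in this order (a step that is already met when the one before it is completed fails the run):
1. the tin stands entirely off the mat while the book still stands ((x of tin_mid in the frame of mat above 0.1705 m or x of tin_mid in the frame of mat below -0.1705 m or y of tin_mid in the frame of mat above 0.2055 m or y of tin_mid in the frame of mat below -0.2055 m) and angle between tin_mid's own z axis and vertical below 0.08 rad and height (world z) of tin_mid between 0.024 and 0.034 m and linear speed of tin below 0.02 m/s and angle between book's own z axis and vertical below 0.1 rad), for 0.2 s.
2. the book has toppled on to the mat (angle between book's own z axis and vertical above 1.5 rad and height (world z) of book_mid below 0.02 m), for 0.2 s.
At the end, for the whole second after the job is handed in: The book lies flat (within 0.07 rad) and at rest on the mat with all four of its corners within the mat's outline (1 mm over is allowed); the tin stands upright and at rest on the worktop, clear of the mat's outline (2 mm overlap allowed) (all of step 2 and angle between book's own z axis and vertical below 1.64 rad and height (world z) of book_mid above 0.009 m and x of foot_a in the frame of mat between -0.136 and 0.136 m and y of foot_a in the frame of mat between -0.171 and 0.171 m and x of foot_b in the frame of mat between -0.136 and 0.136 m and y of foot_b in the frame of mat between -0.171 and 0.171 m and x of top_a in the frame of mat between -0.136 and 0.136 m and y of top_a in the frame of mat between -0.171 and 0.171 m and x of top_b in the frame of mat between -0.136 and 0.136 m and y of top_b in the frame of mat between -0.171 and 0.171 m and linear speed of each of book, tin below 0.02 m/s and angular speed of book below 0.1 rad/s and (x of tin_mid in the frame of mat above 0.1705 m or x of tin_mid in the frame of mat below -0.1705 m or y of tin_mid in the frame of mat above 0.2055 m or y of tin_mid in the frame of mat below -0.2055 m) and angle between tin_mid's own z axis and vertical below 0.08 rad and height (world z) of tin_mid between 0.024 and 0.034 m); the robot touches nothing.
It fails at once if the tin is lifted (more than 12 mm above where it stood) or tipped over (height (world z) of tin_mid above 0.044 m or angle between tin_mid's own z axis and vertical above 0.6 rad).
It fails at once if the book is lifted (its centre rises more than 14 mm, or its foot more than 50 mm) (height (world z) of book_mid above 0.128 m or height (world z) of book above 0.053 m).
It fails at once if the standing book is carried or dragged more than 40 mm (angle between book's own z axis and vertical below 0.1 rad and distance of book from where it was at the start of the episode above 0.04 m).
It fails at once if the book or the tin is gripped or struck hard (fingers press on it with more than 25 N) (contact force between the fingers and book above 25 N or contact force between the fingers and tin above 25 N).
It fails at once if the salt shaker, kitchen timer or mug is moved more than 20 mm (distance of any of salt, timer, mug from where it was at the start of the episode above 0.02 m).
It also fails if it takes over 48 s, if anything falls off the work surface, if the arm or the gripper's body presses on something with over 40 N, if the wrist force passes 120 N, or if a joint passes its speed limit or range.

## Robot

A 6-joint arm with a two-finger parallel gripper is mounted at the origin on a cart in front of the work surface, level with it; the furniture and walls round the work are solid. World frame = base frame: x ahead of the robot, y to its left, z up, the work surface at z = 0. Lengths are in mm, angles in rad, forces in N, time in s.
With the tool pointing down it reaches from about 300 to 775 mm from the base axis. Payload 14.6 kg.
Tool frame: the origin (TCP) lies midway between the tips of the shut fingers; the grasp point (between the pads) lies 19 mm behind it (manip.hold_point_z is the distance from the TCP to the grasp point, in mm); z points along the fingers, y is the direction in which the jaws open and shut (so a half turn about z gives the same grasp; the last joint's range is limited). The gripper opens to 94 mm and grips with 3 to 60 N. Pads are 16 mm wide; open, the fingers measure 119 mm over their backs; the gripper's body (75 mm by 177 mm) begins 78 mm behind the grasp point.
Start: joints at [1.08, 0.3, 1.521, -0, 1.321, -0.067], TCP at [226.171, 501.334, 205.446] pointing down, gripper open.
Joint ranges: [-3.03, 3.03], [-0.79, 2.21], [0.23, 2.52], [-1.04, 4.18], [0, 3.07], [-2.55, 2.55]. Speed limits (rad/s): [2.22, 2.22, 2.57, 3.14, 3.14, 3.14].

## Interface

Orientations are given as [roll, pitch, yaw] about the fixed x, y, z axes, in that order (R = Rz(yaw) Ry(pitch) Rx(roll)).
In Python, from cell import manip gives the robot as it stands.
- The arm moves only by the shell command python3 -m crank 'ROWS' [OPENING] [FORCE]. ROWS is JSON, a list of rows, each an object with "offset": the shift along the world's x, y, z in m, a list of three; "spin": the turn about the world's z in degrees. In form: [{"offset": [dx, dy, dz], "spin": spin}, ...]. A call has exactly 8 rows; each row is the pose to reach, as a shift and turn from the pose measured when the call began; what a row does not reach only later rows make up. A row lasts 1/12 s, in which the tool goes at most 41.7 mm and 7.16 degrees, less where a joint would pass 70% of its speed; a pose out of reach is approached as far as the arm can. A call with a gripper value outside its range is refused whole. OPENING is the opening, from 0 (shut) to 1 (fully open), set as the call begins (- or left out, the last holds). The fingers move at their own pace and stop on an object; FORCE is the grip in N (left out, the last holds). Time passes only in rows, so rows that repeat a pose let the fingers close, or fill a call up. It gives the time, the measured TCP pose, the force and the opening at its end, in the units of the state.
- manip.read_state(): the state, without advancing time (a new reading comes with each control period).
- manip.camera(name): name is "side" or "top"; returns a dict with "pixels" (480x640x3 uint8, red, green, blue), "fx", "fy", "cx", "cy" (pixels), "k1" (the pictures are not rectified: a ray, as slopes to the right and down, at radius r is drawn at 1 + k1 r^2 times it, then the intrinsics apply), "extrinsics" (4x4, takes a point from world to camera coordinates). Camera axes: x right, y down, z forward; pixel columns grow to the right and rows downward; lengths in mm; the calibration is good to about 2 mm. A picture is of the moment at which its call begins. There is no depth.
- manip.sign_off(): hands the job in, once; it reports no verdict.
Trained networks look in a picture, given as the dict that the camera call returned (one of the last four; its "shot" number tells which), for a name from the list of things; names that differ only in an ending like _2 or _b are one class to them, and where a whole thing is asked for, a point or a joint stands for the part that bears it (a point fixed in the world has none). Each returns a list of dicts, best first, with "conf" (0 to 1); they miss things now and then, are a little off and sometimes report something else, mostly with a low value. They report only what shows in the picture. A call takes as long as a camera call. They do not tell look-alikes from the thing itself.
- manip.search_frame(picture, name): "location" ([x, y, z] in mm, in world coordinates, good to about 4 mm: the middle of the surface that is visible of it).
- manip.masks_of(picture, name): "mask" (480x640 bool, what is visible of it).
The state is a dict: "clock": time; "joints": joint angles; "qd": joint speeds; "effort": joint torques, N m; "eef_pos": TCP position; "eef_rot": TCP orientation; "wrist_force": force on the tool from outside, world axes, zero at the start; "moment": the same for the moment, N m; "finger_gap": finger opening in mm.
Only numpy, scipy, OpenCV 4.12 (cv2) and the standard library are available. Lean on these libraries where they do the work, as an engineer would, in place of code of your own. Each camera call takes 0.05 s, during which the arm holds its last target. There are 200 camera calls.

## Working session

There is one attempt and no reset: what is moved stays moved. The work goes in short steps, Python scripts to look and compute and a shell command to move; the robot and the scene stay as the last step left them, time stands still between calls to the robot, and variables do not carry over. Pictures are saved under pics/ and viewed, about 8 in all and at most 12, crops included, and the job is handed in when it is done.

```bash
mkdir -p pics
cat > h.py <<'E'
from cell import manip
import numpy as np, cv2
def px(c,p):
    p=np.asarray(p,float); q=c["extrinsics"][:3,:3]@p+c["extrinsics"][:3,3] if True else 0
    s=q[:2]/q[2]; s=s*(1+c["k1"]*(s@s)); return np.array([c["fx"]*s[0]+c["cx"],c["fy"]*s[1]+c["cy"]])
def ground(c,uv,z):
    K=np.array([[c["fx"],0,c["cx"]],[0,c["fy"],c["cy"]],[0,0,1]])
    s=cv2.undistortPoints(np.array([[uv]],float),K,np.array([c["k1"],0,0,0.]),None,None)
    # k1 model: same as opencv radial
    d=np.append(s[0,0],1); E=np.array(c["extrinsics"]); R=E[:3,:3]; t=E[:3,3]
    o=-R.T@t; r=R.T@d; return o+r*(z-o[2])/r[2]
def save(c,n): cv2.imwrite(f"pics/{n}.png",c["pixels"][:,:,::-1])
E
python3 - <<'E'
from h import *
for n in ("top","side"):
    c=manip.camera(n); c["extrinsics"]=np.array(c["extrinsics"]); save(c,n+"0")
    E=c["extrinsics"]; print(n,"cam at",(-E[:3,:3].T@E[:3,3]).round())
    for k in ("mat","book","tin","salt","timer","mug"):
        for r in manip.search_frame(c,k)[:3]: print(k,round(r["conf"],2),np.round(r["location"]),px(c,r["location"]).round())
print(manip.read_state())
E
```

```text
top cam at [ 328. -122. 1224.]
mat 0.91 [486.  52.   4.] [250. 262.]
book 0.85 [466. 170. 181.] [188. 261.]
book 0.71 [ 325. -252.  215.] [376. 323.]
tin 0.96 [522. -55.  60.] [289. 245.]
tin 0.65 [ 564. -254.   53.] [366. 229.]
salt 0.73 [666.  28.  69.] [257. 190.]
salt 0.25 [ 496. -438.   49.] [437. 255.]
timer 0.97 [658. 138.  34.] [218. 197.]
mug 0.64 [ 498. -434.   48.] [436. 254.]
mug 0.61 [663.  29.  69.] [257. 191.]
mug 0.57 [522. -52.  60.] [288. 245.]
side cam at [-257. -421.  938.]
mat 0.78 [466.  46.   4.] [254. 287.]
mat 0.31 [448. 166. 137.] [200. 240.]
book 0.88 [ 310. -264.  142.] [352. 339.]
book 0.79 [446. 167. 139.] [199. 240.]
tin 0.94 [ 544. -262.   48.] [382. 287.]
tin 0.79 [508. -56.  57.] [297. 272.]
salt 0.68 [658.  24.  46.] [292. 229.]
timer 0.61 [649. 137.  32.] [254. 225.]
{'clock': 0.7, 'joints': array([ 1.08044761e+00,  2.99861981e-01,  1.52105409e+00,  7.11433843e-06,
        1.32070381e+00, -6.66205345e-02]), 'qd': array([ 0.00193046,  0.00137955, -0.00067496, -0.0025016 ,  0.00175321,
        0.00068628]), 'effort': array([ 2.34013110e-03, -5.31566834e+01, -3.52888298e+01,  7.09868548e-02,
        2.12435669e-02, -5.79399807e-05]), 'eef_pos': array([226.13474951, 501.32521747, 205.44353904]), 'eef_rot': array([-3.14156594e+00, -8.69041830e-06,  2.71786271e+00]), 'wrist_force': array([-0.31397612,  0.47359256,  0.31223944]), 'moment': array([ 0.04651975, -0.00896467, -0.00113364]), 'finger_gap': 93.7140867124538}
```

View pics/top0.png

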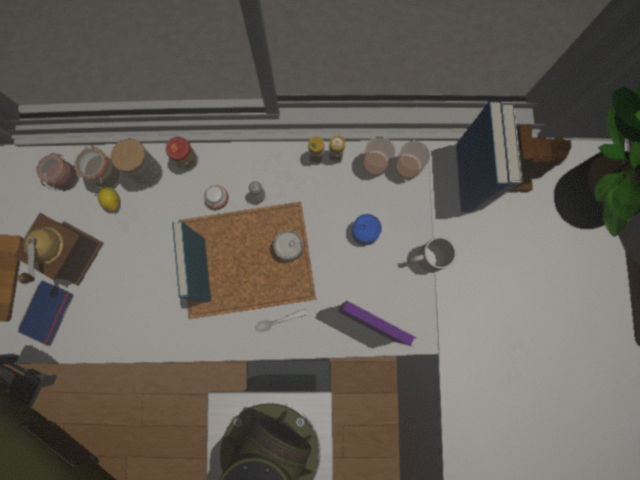

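View pics/side0.png

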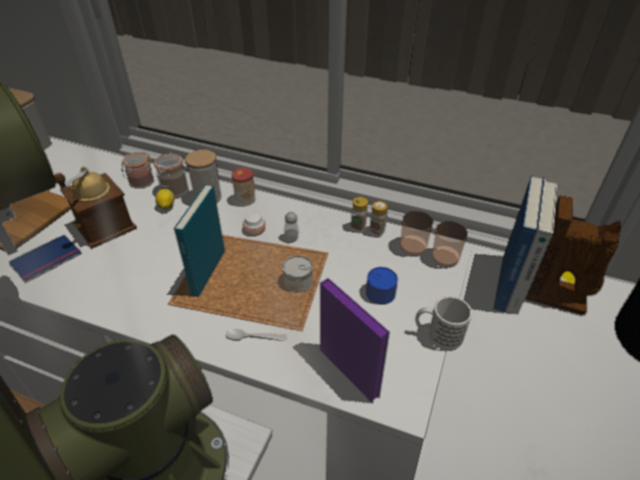

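Top view: the teal book stands at the left (+y) end of the mat (≈190,262). The grey tin is at (288,245), with the blue look-alike at (366,229) and the purple one at (376,323). Next I fit poses to the masks in both views.

```bash
cat > fit.py <<'E'
from h import *
from scipy.optimize import minimize
def box(x,y,a,lx,ly,z0,z1):
    R=np.array([[np.cos(a),-np.sin(a)],[np.sin(a),np.cos(a)]])
    return [np.append([x,y]+R@[i*lx/2,j*ly/2],z) for i in(-1,1) for j in(-1,1) for z in(z0,z1)]
def cyl(x,y,r,z0,z1): return [[x+r*np.cos(t),y+r*np.sin(t),z] for t in np.linspace(0,6.28,24) for z in(z0,z1)]
def hull(c,P):
    m=np.zeros((480*4,640*4),np.uint8)
    h=cv2.convexHull(np.array([px(c,p) for p in P],np.float32))
    cv2.fillConvexPoly(m,np.round(h*4+1.5).astype(np.int32),1); return cv2.resize(m*255,(640,480),interpolation=cv2.INTER_AREA)/255.
def fit(views,shape,x0,step,occ=None):
    def cost(v):
        s=0
        for k,(c,m) in enumerate(views):
            h=hull(c,shape(*v)); w=1 if occ is None else ~occ[k]
            s+=(abs(h-m)*w).sum()/m.sum()
        return s
    sim=np.array([x0]+[np.array(x0)+np.eye(len(x0))[i]*step[i] for i in range(len(x0))])
    r=minimize(cost,x0,method="Nelder-Mead",options=dict(initial_simplex=sim,xatol=.02,fatol=1e-4)); return r.x,r.fun
def mask(c,name,near):
    u=px(c,near); best=None
    for r in manip.masks_of(c,name):
        ys,xs=np.nonzero(r["mask"]); d=np.hypot(xs.mean()-u[0],ys.mean()-u[1])
        if d<30 and best is None: best=r["mask"]
    return best
def cams():
    o=[]
    for n in("top","side"):
        c=manip.camera(n); c["extrinsics"]=np.array(c["extrinsics"]); o.append(c)
    return o
E
python3 - <<'E'
from fit import *
C=cams(); M={}
for k,n in(("book",(456,168,140)),("tin",(515,-55,57)),("mat",(480,50,3))):
    M[k]=[mask(c,k,n) for c in C]; print(k,[None if m is None else m.sum() for m in M[k]])
def go(k,shape,x0,st,occ=None):
    for sel in([0,1],[0],[1]):
        v=[(C[i],M[k][i]) for i in sel if M[k][i] is not None]
        if v: 
            x,f=fit(v,shape,x0,st,occ and [occ[i] for i in sel]); print(k,sel,x.round(3),round(f,3))
go("book",lambda x,y,a:box(x,y,a,170,22,3,225),[460,168,.1],[10,10,.1])
go("tin",lambda x,y:cyl(x,y,37.5,3,61),[520,-55],[10,10])
oc=[cv2.dilate((M["book"][i]|M["tin"][i]).astype(np.uint8),np.ones((5,5)))>0 for i in(0,1)]
M["mat"]=[m&~o for m,o in zip(M["mat"],oc)]
go("mat",lambda x,y,a:box(x,y,a,270,340,0,3),[485,50,.1],[10,10,.1],oc)
E
```

```text
book [np.int64(2319), np.int64(3490)]
tin [np.int64(680), np.int64(937)]
mat [np.int64(10323), np.int64(8062)]
book [0, 1] [4.67075e+02 1.77369e+02 1.39000e-01] 0.091
book [0] [4.67824e+02 1.77045e+02 1.28000e-01] 0.041
book [1] [4.66667e+02 1.78523e+02 1.49000e-01] 0.044
tin [0, 1] [524.652 -50.151] 0.165
tin [0] [524.675 -49.012] 0.098
tin [1] [524.973 -50.003] 0.066
mat [0, 1] [4.96043e+02 6.60250e+01 1.50000e-01] 0.037
mat [0] [4.96049e+02 6.55740e+01 1.49000e-01] 0.015
mat [1] [4.97551e+02 6.65710e+01 1.50000e-01] 0.021
```

Fits agree between the cameras. In the mat frame (yaw 0.15) the book is at (-12, 114) and the tin at (11, -119). So I'll push the tin along the mat's -y by about 100 mm, with the jaws across the push and partly open as a cradle. First I raise the arm and cross above the book.

```bash
python3 -m crank '[{"offset":[0,0,0.04],"spin":-7},{"offset":[0,0,0.08],"spin":-14},{"offset":[0.01,-0.02,0.1],"spin":-21},{"offset":[0.03,-0.05,0.1],"spin":-28},{"offset":[0.05,-0.085,0.1],"spin":-35},{"offset":[0.07,-0.12,0.1],"spin":-42},{"offset":[0.09,-0.155,0.1],"spin":-49},{"offset":[0.11,-0.19,0.1],"spin":-56}]' 0.4 10
python3 -m crank '[{"offset":[0.02,-0.035,0],"spin":0},{"offset":[0.04,-0.07,0],"spin":0},{"offset":[0.06,-0.105,0],"spin":0},{"offset":[0.08,-0.14,0],"spin":0},{"offset":[0.1,-0.175,0],"spin":0},{"offset":[0.12,-0.21,0],"spin":0},{"offset":[0.14,-0.245,0],"spin":0},{"offset":[0.16,-0.27,0],"spin":0}]'
```

```text
clock: 1.77
eef_pos: [336.6, 309.6, 305.6]
eef_rot: [3.141, -0.0, 1.735]
wrist_force: [0.9, -0.4, -0.7]
finger_gap: 43.9
clock: 2.43
eef_pos: [497.2, 36.8, 305.8]
eef_rot: [3.141, 0.0, 1.733]
wrist_force: [1.1, 0.2, 0.5]
finger_gap: 37.3
```

```bash
python3 -m crank '[{"offset":[0.019,-0.025,0],"spin":-0.8},{"offset":[0.019,-0.025,-0.04],"spin":-0.8},{"offset":[0.019,-0.025,-0.08],"spin":-0.8},{"offset":[0.019,-0.025,-0.12],"spin":-0.8},{"offset":[0.019,-0.025,-0.16],"spin":-0.8},{"offset":[0.019,-0.025,-0.2],"spin":-0.8},{"offset":[0.019,-0.025,-0.23],"spin":-0.8},{"offset":[0.019,-0.025,-0.25],"spin":-0.8}]'
python3 - <<'E'
from fit import *
C=cams(); 
im=np.hstack([c["pixels"][170:390,130:430] for c in C]); cv2.imwrite("pics/a.png",cv2.resize(im,None,fx=1.33,fy=1.33)[:,:,::-1])
E
```

```text
clock: 3.1
eef_pos: [514.8, 11.8, 52.7]
eef_rot: [-3.139, -0.001, 1.72]
wrist_force: [-1.0, 0.7, -0.5]
finger_gap: 37.8
```

View pics/a.png

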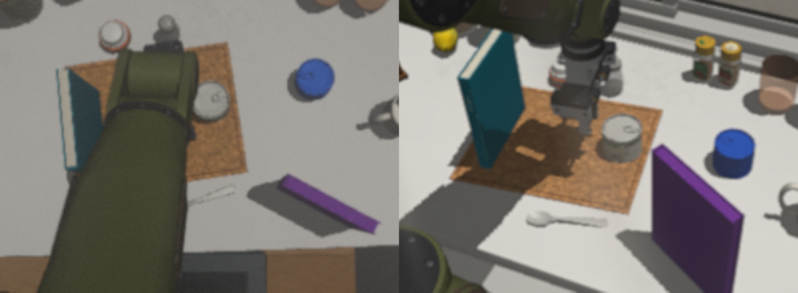

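The gripper stands clear between the tin and the book. Now lower it and push slowly.

```bash
python3 -m crank '[{"offset":[0,0,-0.015],"spin":0},{"offset":[0,0,-0.03],"spin":0},{"offset":[0,0,-0.038],"spin":0},{"offset":[0.001,-0.004,-0.038],"spin":0},{"offset":[0.001,-0.008,-0.038],"spin":0},{"offset":[0.002,-0.012,-0.038],"spin":0},{"offset":[0.002,-0.015,-0.038],"spin":0},{"offset":[0.003,-0.018,-0.038],"spin":0}]'
python3 -m crank '[{"offset":[0.001,-0.004,0],"spin":0},{"offset":[0.001,-0.008,0],"spin":0},{"offset":[0.002,-0.012,0],"spin":0},{"offset":[0.002,-0.016,0],"spin":0},{"offset":[0.003,-0.02,0],"spin":0},{"offset":[0.004,-0.024,0],"spin":0},{"offset":[0.004,-0.028,0],"spin":0},{"offset":[0.005,-0.032,0],"spin":0}]'
python3 - <<'E'
from fit import *
C=cams(); 
im=np.hstack([c["pixels"][170:390,130:430] for c in C]); cv2.imwrite("pics/b.png",cv2.resize(im,None,fx=1.33,fy=1.33)[:,:,::-1])
E
```

```text
clock: 3.87
eef_pos: [517.8, -6.7, 15.7]
eef_rot: [-3.138, -0.001, 1.719]
wrist_force: [-0.6, 0.2, 0.7]
finger_gap: 37.4
clock: 4.53
eef_pos: [522.8, -39.1, 15.7]
eef_rot: [-3.138, -0.001, 1.719]
wrist_force: [0.4, 1.1, 1.1]
finger_gap: 38.1
```

View pics/b.png

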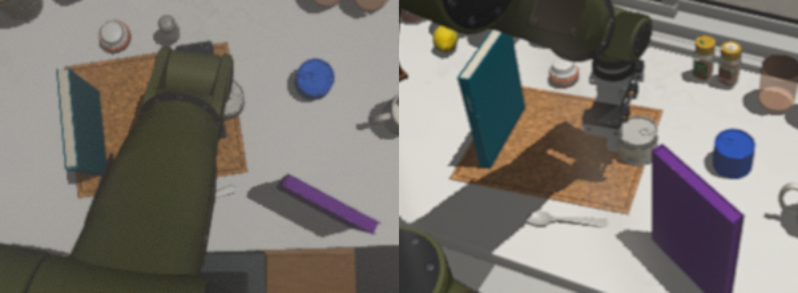

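The tin is sliding upright ahead of the fingers. Continue about 70 mm.

```bash
python3 -m crank '[{"offset":[0.001,-0.004,0],"spin":0},{"offset":[0.001,-0.008,0],"spin":0},{"offset":[0.002,-0.012,0],"spin":0},{"offset":[0.002,-0.016,0],"spin":0},{"offset":[0.003,-0.02,0],"spin":0},{"offset":[0.004,-0.024,0],"spin":0},{"offset":[0.004,-0.028,0],"spin":0},{"offset":[0.005,-0.032,0],"spin":0}]'
python3 -m crank '[{"offset":[0.001,-0.005,0],"spin":0},{"offset":[0.002,-0.01,0],"spin":0},{"offset":[0.002,-0.015,0],"spin":0},{"offset":[0.003,-0.02,0],"spin":0},{"offset":[0.004,-0.025,0],"spin":0},{"offset":[0.005,-0.03,0],"spin":0},{"offset":[0.005,-0.034,0],"spin":0},{"offset":[0.006,-0.038,0],"spin":0}]'
python3 -m crank '[{"offset":[0,0,0],"spin":0},{"offset":[0,0,0],"spin":0},{"offset":[0,0,0],"spin":0},{"offset":[-0.001,0.008,0],"spin":0},{"offset":[-0.002,0.016,0],"spin":0},{"offset":[-0.003,0.024,0],"spin":0},{"offset":[-0.005,0.034,0],"spin":0},{"offset":[-0.006,0.044,0],"spin":0}]'
python3 - <<'E'
from fit import *
C=cams()
im=np.hstack([c["pixels"][170:390,130:430] for c in C]); cv2.imwrite("pics/c.png",cv2.resize(im,None,fx=1.33,fy=1.33)[:,:,::-1])
def m(x,y):
    d=np.array([x-496.3,y-66]);a=.15;return (d@[np.cos(a),np.sin(a)],d@[-np.sin(a),np.cos(a)])
for i in(0,1):
    k=mask(C[i],"tin",(540,-145,45))
    if k is not None:
        x,f=fit([(C[i],k)],lambda x,y:cyl(x,y,37.5,0,58),[540,-145],[10,10]); print(i,k.sum(),x,f,m(*x))
E
```

```text
clock: 5.3
eef_pos: [527.8, -71.8, 15.6]
eef_rot: [-3.138, -0.0, 1.719]
wrist_force: [-0.5, 0.3, -0.2]
finger_gap: 37.7
clock: 5.97
eef_pos: [533.8, -110.2, 15.6]
eef_rot: [-3.138, -0.001, 1.719]
wrist_force: [-0.1, 0.8, -0.1]
finger_gap: 37.7
clock: 6.63
eef_pos: [527.4, -64.9, 15.6]
eef_rot: [-3.138, -0.001, 1.719]
wrist_force: [0.6, -0.3, 0.3]
finger_gap: 37.4
0 683 [ 541.16126299 -152.95972347] 0.09302098584675451 (np.float64(11.636587200569153), np.float64(-223.20502516406546))
1 640 [ 543.64706397 -150.59486687] 0.607751225490196 (np.float64(14.447875070588395), np.float64(-221.23819681014606))
```

View pics/c.png

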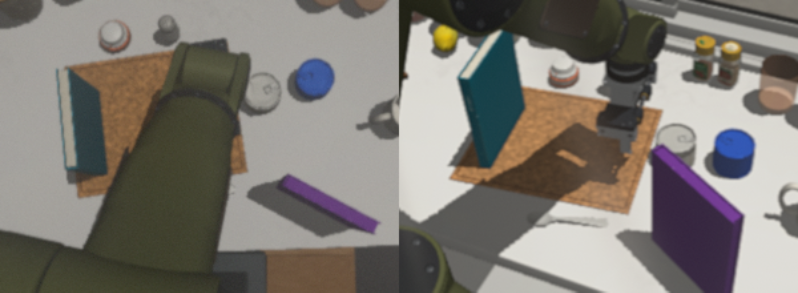

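The tin stands off the mat at mat y ≈ -222 and is visibly upright; the book still stands. Now rise and go over to the book's far (+y) side.

```bash
python3 -m crank '[{"offset":[0,0,0.04],"spin":0},{"offset":[0,0,0.08],"spin":0},{"offset":[0,0,0.12],"spin":0},{"offset":[0,0,0.16],"spin":0},{"offset":[0,0,0.2],"spin":0},{"offset":[0,0,0.24],"spin":0},{"offset":[0,0,0.27],"spin":0},{"offset":[0,0,0.29],"spin":0}]'
python3 -m crank '[{"offset":[-0.008,0.037,0],"spin":0},{"offset":[-0.016,0.074,0],"spin":0},{"offset":[-0.025,0.111,0],"spin":0},{"offset":[-0.033,0.148,0],"spin":0},{"offset":[-0.042,0.185,0],"spin":0},{"offset":[-0.05,0.222,0],"spin":0},{"offset":[-0.06,0.259,0],"spin":0},{"offset":[-0.067,0.294,0],"spin":0}]'
python3 -m crank '[{"offset":[0,0,0],"spin":0},{"offset":[0,0,0],"spin":0},{"offset":[0,0,-0.02],"spin":0},{"offset":[0,0,-0.04],"spin":0},{"offset":[0,0,-0.06],"spin":0},{"offset":[0,0,-0.08],"spin":0},{"offset":[0,0,-0.095],"spin":0},{"offset":[0,0,-0.105],"spin":0}]'
python3 - <<'E'
from fit import *
C=cams()
im=np.hstack([c["pixels"][170:390,130:430] for c in C]); cv2.imwrite("pics/d.png",cv2.resize(im,None,fx=1.33,fy=1.33)[:,:,::-1])
E
```

```text
clock: 7.5
eef_pos: [528.1, -66.3, 309.5]
eef_rot: [3.141, 0.001, 1.719]
wrist_force: [-0.1, -0.1, -0.6]
finger_gap: 37.6
clock: 8.17
eef_pos: [460.4, 229.2, 309.7]
eef_rot: [3.141, 0.001, 1.719]
wrist_force: [0.7, 0.8, 0.2]
finger_gap: 37.5
clock: 8.83
eef_pos: [460.5, 227.6, 203.2]
eef_rot: [-3.141, 0.002, 1.717]
wrist_force: [0.8, 0.6, -0.9]
finger_gap: 37.8
```

View pics/d.png

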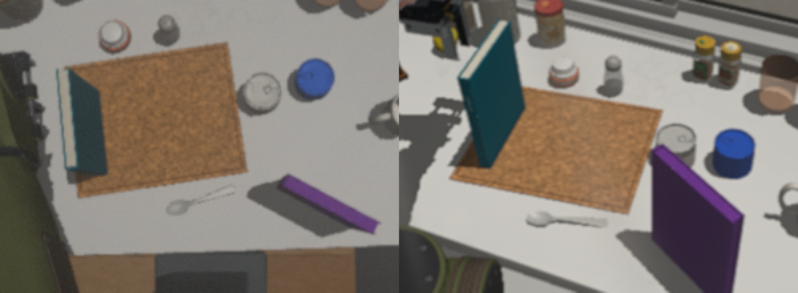

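The tool is behind the book at its upper part, with the tin standing clear. Now push gently along the mat's -y.

```bash
python3 -m crank '[{"offset":[0,0,-0.005],"spin":0},{"offset":[0.001,-0.004,-0.008],"spin":0},{"offset":[0.001,-0.008,-0.008],"spin":0},{"offset":[0.002,-0.012,-0.008],"spin":0},{"offset":[0.002,-0.016,-0.008],"spin":0},{"offset":[0.003,-0.02,-0.008],"spin":0},{"offset":[0.004,-0.023,-0.008],"spin":0},{"offset":[0.004,-0.026,-0.008],"spin":0}]'
python3 -m crank '[{"offset":[0.001,-0.004,0],"spin":0},{"offset":[0.001,-0.008,0],"spin":0},{"offset":[0.002,-0.012,0],"spin":0},{"offset":[0.002,-0.016,0],"spin":0},{"offset":[0.003,-0.02,0],"spin":0},{"offset":[0.004,-0.024,0],"spin":0},{"offset":[0.004,-0.028,0],"spin":0},{"offset":[0.005,-0.032,0],"spin":0}]'
python3 -m crank '[{"offset":[0.001,-0.003,0],"spin":0},{"offset":[0.001,-0.006,0],"spin":0},{"offset":[0.001,-0.006,0],"spin":0},{"offset":[0.001,-0.006,0],"spin":0},{"offset":[0.001,-0.006,0],"spin":0},{"offset":[0.001,-0.006,0],"spin":0},{"offset":[0.001,-0.006,0],"spin":0},{"offset":[0.001,-0.006,0],"spin":0}]'
python3 - <<'E'
from fit import *
C=cams()
im=np.hstack([c["pixels"][170:390,130:430] for c in C]); cv2.imwrite("pics/e.png",cv2.resize(im,None,fx=1.33,fy=1.33)[:,:,::-1])
E
```

```text
clock: 9.6
eef_pos: [464.5, 201.6, 195.7]
eef_rot: [-3.14, 0.002, 1.717]
wrist_force: [0.3, -0.3, -0.8]
finger_gap: 37.6
clock: 10.27
eef_pos: [469.5, 169.2, 195.8]
eef_rot: [-3.14, 0.002, 1.717]
wrist_force: [0.5, 0.3, -0.2]
finger_gap: 37.7
clock: 10.93
eef_pos: [470.5, 163.3, 195.7]
eef_rot: [-3.14, 0.002, 1.717]
wrist_force: [1.6, 0.2, 0.0]
finger_gap: 37.9
```

View pics/e.png

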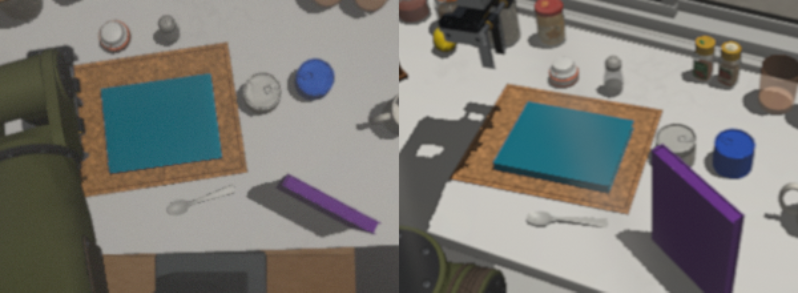

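The book lies flat, with mat showing all round it. I'll retract slightly, check numerically and hand in.

```bash
python3 -m crank '[{"offset":[0,0.01,0.02],"spin":0},{"offset":[0,0.02,0.04],"spin":0},{"offset":[0,0.03,0.06],"spin":0},{"offset":[0,0.03,0.06],"spin":0},{"offset":[0,0.03,0.06],"spin":0},{"offset":[0,0.03,0.06],"spin":0},{"offset":[0,0.03,0.06],"spin":0},{"offset":[0,0.03,0.06],"spin":0}]'
python3 - <<'E'
from fit import *
C=cams()
a=.15;R=np.array([[np.cos(a),np.sin(a)],[-np.sin(a),np.cos(a)]])
for k,n,s,x0 in(("book",(490,60,25),lambda x,y,t:box(x,y,t,170,222,3,25),[490,60,.15]),("tin",(541,-152,45),lambda x,y:cyl(x,y,37.5,0,58),[541,-152])):
    for c in C:
        m=mask(c,k,n)
        if m is not None:
            x,f=fit([(c,m)],s,x0,[10,10,.1][:len(x0)])
            print(k,x.round(2),round(f,3),"mat frame",R@(x[:2]-[496.3,66]))
            if k=="book": print((R@(np.array(box(*x,170,222,0,1))[::2,:2]-[496.3,66]).T).T.round())
for k in("salt","timer","mug"):
    print(k,[(round(r["conf"],2),np.round(r["location"])) for r in manip.search_frame(C[0],k)[:3]])
manip.sign_off()
E
```

```text
clock: 11.7
eef_pos: [470.3, 192.9, 254.9]
eef_rot: [-3.139, 0.002, 1.717]
wrist_force: [-0.4, 0.0, 0.3]
finger_gap: 37.6
book [4.8487e+02 5.0100e+01 1.4000e-01] 0.019 mat frame [-13.67608826 -14.01436518]
[[-100. -124.]
 [ -97.   98.]
 [  70. -126.]
 [  73.   96.]]
book [4.8503e+02 4.9650e+01 1.3000e-01] 0.028 mat frame [-13.59040903 -14.48309364]
[[-100. -124.]
 [ -97.   98.]
 [  70. -127.]
 [  73.   95.]]
tin [ 540.96 -151.98] 0.033 mat frame [  11.58494377 -222.20801517]
tin [ 549.88 -152.41] 0.695 mat frame [  20.33653583 -223.96408545]
salt [(0.51, array([664.,  27.,  70.])), (0.24, array([656., 141.,  35.]))]
timer [(0.91, array([659., 139.,  34.])), (0.15, array([482.,  48.,  29.]))]
mug [(0.72, array([ 497., -435.,   50.]))]
the job is handed in; nothing more can be done
```

The tin now stands off the mat and the book lies flat on it. The job is handed in; no verdict is reported.

**What I did:** I pushed the grey tin upright off the mat's -y end with the partly open fingers. Then I tipped the teal book over with a light push near its top.

**Last checks:**
- **Book:** both cameras put its corners within x -100 to 73 mm and y -127 to 98 mm in the mat frame, at least 35 mm inside the outline.
- **Tin:** its centre is at mat y ≈ -222 mm, where -205.5 mm was needed, and it is upright in the pictures.
- **Salt, timer and mug:** each was found within 5 mm of its starting reading.
- **Robot:** it stands clear of everything, and the wrist force stayed below about 2 N at the end of every move.

**Weak check:** the side-camera fit of the tin was poor (error 0.70, against 0.03 from above), because the purple book partly hides it. It put the tin 9 mm further along x but agreed on y to within 2 mm.

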